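Clamp the hand grinder in the ratchet bench clamp

TASK

I want to turn the knob of the hand grinder that stands in the bench clamp, so free it for me and hold it: first lift the steel cup off the grinder's top and stand it gently, mouth down as it is, on the dark wooden coaster. Then pump the clamp's trigger with full strokes, never pushing the rod or pad by hand, until the pad has pressed the grinder upright into the V jaw, and finish while still squeezing the trigger so that the spring behind the pad stays about half pressed in, never pressed flat. Leave the other things on the block where they are.

Things in the scene. Friction and masses are not known exactly. Their poses are not given: they have to be found in the camera images.
- clamp: Ratchet bench clamp bolted down, like a caulking gun with its grip upright. Origin on the block under the seat; +x along the rod from grip to V jaw, z up. Plate x -190 to +72 mm, 70 wide, 8 thick. V jaw x 17 to 58, top z 70, faces 120 degrees apart. Casting x -190 to -118, 36 wide, top z 96; handle and, on its +x side, trigger rise from it. Rod at z 40, sticks out behind at most 40 mm.
- seat (a point): Point on top of the base plate (z 8 mm) where the axis of the grinder ends up when it is pressed home into the V jaw.
- handle (a point): Centre of the fixed upright handle at the height to grip, 152 mm above the block (its top is at 177 mm): 16 mm thick along the clamp's x, 26 mm wide. Axes as the clamp's. The squeeze is between the handle's back face (8 mm behind this point, -x side) and the front of the trigger's tip.
- trigger_tip (a point): Axis of the trigger's tip: a steel blade 8 mm thick, 22 mm wide, ending in a 9 mm round bar along y about 156 mm above the block, 72 mm from its pin. Pressed on its front (+x side) towards the handle. Handle back to tip front: 54 mm released, 28 mm fully squeezed.
- trigger (a joint): Trigger angle, rad: 0 released, 0.36 fully squeezed (tip 26 mm nearer the handle). A spring brings it back; let it go to below about 0.05 for a full new stroke. Squeezing it free takes 2 to 5 N at the tip.
- rod (a joint): How far the toothed rod is driven forward, m, 0 to 0.066. A full stroke drives it about 10 mm (teeth every 5 mm); a light brake (4 N) holds it while the trigger goes back. Once the pad bears on the grinder, pressure lasts only while the trigger is squeezed; after letting go the next stroke takes it up again. Each N at the tip beyond about 4 N gives about 1.8 N at the pad.
- pad (a joint): How far the spring behind the pad is pressed in, m: 0 free, 0.007 half, 0.014 pressed flat. 4 N per mm. The bare brass coil seen between the rod's flange and the pad's sleeve is 14 mm long when free.
- pad_face (a point): Centre of the front face of the pad, a square 30 x 30 mm plate on the rod's end that faces the V jaw (+x), 40 mm above the block.
- grinder: Hand grinder, loose, standing upright on the clamp's plate between pad and V jaw, 14 to 39 mm from the pad: a brushed steel cylinder 54 mm across and 120 mm high with a wooden knob (34 mm across, top at 160 mm) on a thin spindle. Origin at the centre of its underside, z along its axis. 0.35 to 0.7 kg.
- cup: Steel dosing cup turned over the grinder's knob as a dust cover: its origin is the centre of its rim, which is below (mouth down); z up.
- cup_mid (a point): Centre of that cup, half-way up. Outside 54 mm across and 48 mm high, wall 2 mm, closed top; its rim rests on the grinder's top edge, loosely round a collar 44 mm across, flush with the grinder's body. The knob reaches 40 mm up into it. 70 g.
- coaster: Round dark wooden coaster fixed on the block, 110 mm across, 4 mm thick; origin at the centre of its underside.
- cezve: Bystander, loose, to be left alone: red enamel coffee pot, 86 mm across, 80 mm high, with a stick handle 120 mm long. Origin at its underside centre.
- tea_glass: Bystander, loose, to be left alone: tea glass in a steel holder, 72 mm across, 102 mm high, looped handle at its +y side. Origin at its underside centre.
- spoon: Bystander, loose, to be left alone: wooden spoon lying flat, 240 mm long. Origin at its underside.
- canister: Bystander, loose, to be left alone: closed white ceramic canister, 102 mm across, 161 mm high. Origin at its underside centre.
- sugar_bowl: Bystander, loose, to be left alone: small open ceramic bowl, 96 mm across, 45 mm high. Origin at its underside centre.
- scoop: Bystander, loose, to be left alone: steel coffee scoop lying flat, 150 mm long. Origin at its underside.
Mind the look-alikes: they are no part of the job. Of the things like the coaster, leave any that is blue or green; of the rest the larger one is meant.

How it is judged (in metres and radians):
On the way, in this order (a step that is already met when the one before it is completed fails the run):
1. the cup is lifted clear of the grinder's knob (height (world z) of cup_mid above 0.188 m), for 0.1 s.
2. the cup stands mouth down on the coaster, let go, and the grinder still stands upright in the clamp (horizontal distance between cup_mid and coaster below 0.03 m and height (world z) of cup_mid between 0.02 and 0.036 m and angle between each of cup_mid, grinder's own z axis and vertical below 0.1 rad and contact force between the fingers and cup below 0.1 N), for 0.2 s.
3. the trigger is squeezed for a first stroke, the pad still clear of the grinder (value of joint trigger above 0.18 rad and contact force between pad and grinder below 0.5 N).
4. the trigger is let go for another stroke, the rod having moved forward (value of joint trigger below 0.15 rad and distance of pad_face from where it was at the start of the episode above 0.004 m).
At the end, for the whole second after the job is handed in: Still squeezing the trigger (over 3 N on it); pad presses the grinder (over 8 N), its spring 2.5 to 11 mm in; grinder at rest, upright within 0.06 rad, within 6 mm of the seat point; cup mouth down on the coaster, untouched, centre within 30 mm of the coaster's (value of joint pad between 0.0025 and 0.011 m and contact force between pad and grinder above 8 N and contact force between the fingers and trigger above 3 N and value of joint trigger above 0.04 rad and angle between grinder's own z axis and vertical below 0.06 rad and horizontal distance between grinder and seat below 0.006 m and linear speed of grinder below 0.02 m/s and horizontal distance between cup_mid and coaster below 0.03 m and height (world z) of cup_mid between 0.02 and 0.036 m and angle between cup_mid's own z axis and vertical below 0.1 rad and contact force between the fingers and cup below 0.1 N); the arm keeps its last pose, push and grip.
It fails at once if the pad's spring is pressed flat, crushing the grinder (more than 12.5 mm of 14) (value of joint pad above 0.0125 m).
It fails at once if the robot pushes the rod or pad itself (more than 2 N) (contact force between any of the fingers, the arm and rod above 2 N or contact force between any of the fingers, the arm and pad above 2 N).
It fails at once if the grinder is tipped by more than 0.3 rad (angle between grinder's own z axis and vertical above 0.3 rad).
It fails at once if the cup is dropped (falls at more than 0.6 m/s out of the fingers) (contact force between the fingers and cup below 0.05 N and linear speed of cup above 0.6 m/s).
It fails at once if a bystander is moved by more than 30 mm (distance of any of cezve, tea_glass, spoon, canister, sugar_bowl, scoop from where it was at the start of the episode above 0.03 m).
It also fails if it takes over 66 s, if anything falls off the work surface, if the arm or the gripper's body presses on something with over 40 N, if the wrist force passes 120 N, or if a joint passes its speed limit or range.

ROBOT

A 6-joint arm with a two-finger parallel gripper is mounted at the origin on the work surface. World frame = base frame: x ahead of the robot, y to its left, z up, the work surface at z = 0. Lengths are in m, angles in degrees, forces in N, time in s.
With the tool pointing down it reaches from about 0.4 to 0.825 m from the base axis. Payload 7 kg.
Tool frame: the origin (TCP) lies at the very end of the fingers, on their centre line; the grasp point (between the pads) lies 19 mm behind it; z points along the fingers, y is the line along which they close (so a half turn about z gives the same grasp; the last joint's range is limited). The gripper opens to 88 mm and grips with 3 to 60 N. Pads are 19 mm wide; open, the fingers measure 130 mm over their backs; the gripper's body (78 mm by 193 mm) begins 47 mm behind the grasp point.
Start: joints at [-49.555, 20.546, 0.682, 0, -70.136, -16.507], TCP at [0.274, -0.617, 0.227] pointing down, gripper open.
Joint ranges: [-176.03, 176.03], [-82.01, 121.73], [-58.28, 71.71], [-173.87, 95.51], [-174.79, -0.11], [-173.66, 173.66]. Speed limits (degrees/s): [136.94, 136.94, 172.46, 180, 180, 180].

INTERFACE

Orientations are given as [roll, pitch, yaw] about the fixed x, y, z axes, in that order (R = Rz(yaw) Ry(pitch) Rx(roll)).
In Python, from plant import ctrl gives the robot as it stands.
- The arm moves only by the tool carry_out, never from a script. Its argument "deltas" is a list that holds one entry, the list of rows, each a list of 5 numbers: the shift along the tool's x, y, z scaled (see below), then the turn about the tool's z scaled (see below), then the opening, from -1 (shut) to 1 (fully open). A call has 1 to 5 rows; each row is the pose to reach, as a shift and turn from the pose commanded when the call began, along the tool's axes at that moment, turning the shorter way round; what a row does not reach only later rows make up. The controller multiplies each number of a shift by 20 cm and each number of a turn by 2 pi rad. A row lasts 1/10 s, in which the tool goes at most 50 mm and 8.59 degrees, less where a joint would pass 70% of its speed; a pose out of reach is approached as far as the arm can. A call with a number of a shift or a turn outside -1 to 1 is refused whole. A call with a gripper value outside its range is refused whole. The fingers move at their own pace and stop on an object; the grip force is fixed at half the most. Time passes only in rows, so rows that repeat a pose let the fingers close. It gives the time, the measured TCP pose, the force, the opening and the grip force at its end, in the units of the state.
- ctrl.get_obs(): the state, without advancing time (a new reading comes with each control period).
- ctrl.snapshot(name): name is "side" or "top"; returns a dict with "color" (480x640x3 uint8, red, green, blue), "camera_matrix" (3x3 intrinsics, pixels), "R" (3x3) and "t" (3): a world point X has camera coordinates R X + t. Camera axes: x right, y down, z forward; pixel columns grow to the right and rows downward; lengths in m; the calibration is good to about 2 mm. A picture is of the moment at which its call begins. There is no depth.
- ctrl.close_job(): hands the job in; it is judged then, once.
Trained networks look in a picture, given as the dict that the camera call returned (one of the last four; its "shot" number tells which), for a name from the list of things; names that differ only in an ending like _2 or _b are one class to them, and where a whole thing is asked for, a point or a joint stands for the part that bears it (a point fixed in the world has none). Each returns a list of dicts, best first, with "p" (0 to 1); they miss things now and then, are a little off and sometimes report something else, mostly with a low value. They report only what shows in the picture. A call takes as long as a camera call. They do not tell look-alikes from the thing itself.
- ctrl.search_frame(picture, name): "centre" ([column, row] in pixels, amid what is visible of it).
- ctrl.silhouettes(picture, name): "mask" (480x640 bool, what is visible of it) and "centre" ([column, row] in pixels, amid what is visible of it).
- ctrl.spot_point(picture, name): "centre" ([column, row] in pixels: a listed point, or the origin of a listed thing).
The state is a dict: "clock": time; "joint_pos": joint angles; "qvel": joint speeds; "tau": joint torques, N m; "tool_pos": TCP position; "orientation": TCP orientation; "force": force on the tool from outside, world axes, zero at the start; "moment": the same for the moment, N m; "opening": finger opening in m; "gripper_force": force on a finger pad.
Only numpy, scipy, OpenCV 4.12 (cv2) and the standard library are available. Lean on these libraries where they do the work, as an engineer would, in place of code of your own. Each camera call takes 0.05 s, during which the arm holds its last target. There are 200 camera calls.

## Working session

There is one attempt and no reset: what is moved stays moved. The work goes in short steps, Python scripts to look and compute and a tool call to move; the robot and the scene stay as the last step left them, time stands still between calls to the robot, and variables do not carry over. Pictures are saved under pics/ and viewed, at most 10 in all, crops included, and the job is handed in when it is done.

Besides the shell and the picture viewer there is one more tool, called after "Call:" in YAML: its name, and indented under it one key for each argument. carry_out: Moves the arm, as the interface text tells. Its arguments: {"type":"object","properties":{"deltas":{"type":"array"}},"required":["deltas"]}

```bash
ls; mkdir -p pics
cat > h.py <<'E'
import numpy as np, cv2, pickle
from plant import ctrl
def snap(n,save=None):
    p=ctrl.snapshot(n)
    if save: cv2.imwrite(f'pics/{save}.png',p['color'][:,:,::-1])
    return p
def ray(p,c):
    K,R,t=map(np.array,(p['camera_matrix'],p['R'],p['t']))
    d=R.T@np.linalg.solve(K,[c[0],c[1],1]); o=-R.T@t
    return o,d/np.linalg.norm(d)
def onz(p,c,z):
    o,d=ray(p,c); return o+d*(z-o[2])/d[2]
def proj(p,X):
    K,R,t=map(np.array,(p['camera_matrix'],p['R'],p['t']))
    v=K@(R@np.array(X)+t); return v[:2]/v[2]
def tri(a,ca,b,cb):
    o1,d1=ray(a,ca);o2,d2=ray(b,cb)
    s=np.linalg.lstsq(np.c_[d1,-d2],o2-o1,rcond=None)[0]
    x,y=o1+s[0]*d1,o2+s[1]*d2
    return (x+y)/2,np.linalg.norm(x-y)
E
python3 - <<'E'
from h import *
np.set_printoptions(precision=3,suppress=True)
s=snap('side','s0');t=snap('top','t0')
for p in(s,t): print(p['camera_matrix'],-np.array(p['R']).T@p['t'],p['R'][2])
for n in ['clamp','seat','handle','trigger_tip','pad_face','grinder','cup','cup_mid','coaster','cezve','tea_glass','canister','sugar_bowl','spoon','scoop']:
    for nm,p in(('s',s),('t',t)):
        print(n,nm,[(np.round(r['centre'],1).tolist(),round(float(r['p']),2)) for r in ctrl.spot_point(p,n)[:4]])
print(ctrl.get_obs())
cv2.imwrite('pics/both0.png',cv2.resize(np.hstack([s['color'],t['color']])[:,:,::-1],(800,300)))
E
```

```text
pics
[[601.407   0.    320.443]
 [  0.    601.407 240.936]
 [  0.      0.      1.   ]] [-0.18   0.909  1.14 ] [ 0.452 -0.587 -0.672]
[[489.533   0.    324.021]
 [  0.    489.533 241.164]
 [  0.      0.      1.   ]] [0.385 0.018 1.094] [ 0.167 -0.002 -0.986]
clamp s [([307.0, 272.2], 0.93)]
clamp t [([322.4, 254.4], 0.8)]
seat s [([310.8, 267.1], 0.57)]
seat t [([320.4, 254.6], 0.69), ([498.2, 268.9], 0.43)]
handle s [([340.9, 193.2], 0.87)]
handle t [([405.2, 232.7], 0.59)]
trigger_tip s [([328.5, 198.8], 0.72)]
trigger_tip t [([385.1, 235.4], 0.45)]
pad_face s [([389.6, 262.4], 0.67), ([316.7, 248.0], 0.53)]
pad_face t [([346.3, 249.9], 0.45)]
grinder s [([386.4, 265.2], 0.65), ([308.8, 271.0], 0.59), ([256.7, 349.2], 0.19)]
grinder t [([318.2, 250.9], 0.57), ([246.5, 336.1], 0.49)]
cup s [([304.1, 234.4], 0.61)]
cup t []
cup_mid s []
cup_mid t [([323.0, 241.8], 0.87), ([342.0, 249.1], 0.23)]
coaster s [([255.1, 350.4], 0.96), ([158.2, 332.8], 0.96), ([289.6, 410.2], 0.79), ([255.1, 300.4], 0.67)]
coaster t [([148.2, 354.0], 0.86), ([153.9, 186.2], 0.86), ([196.4, 278.6], 0.73), ([2
[... 346 characters left out ...]
_bowl t [([219.3, 174.3], 0.96)]
spoon s [([387.2, 263.6], 0.75), ([330.2, 343.1], 0.72)]
spoon t [([320.2, 253.4], 0.69), ([248.2, 335.0], 0.61)]
scoop s [([389.5, 262.1], 0.65)]
scoop t [([390.6, 328.0], 0.69), ([247.0, 336.6], 0.63)]
{'clock': 1.6, 'joint_pos': array([-49.557,  20.546,   0.683,  -0.001, -70.138, -16.506]), 'qvel': array([ 0.007, -0.051,  0.028, -0.087,  0.059,  0.04 ]), 'tau': array([ -0.001, -58.237,  29.331,   7.003,   0.013,  -0.   ]), 'tool_pos': array([ 0.274, -0.617,  0.227]), 'orientation': array([ 179.999,    0.001, -156.063]), 'force': array([ 0.375,  0.115, -0.581]), 'moment': array([ 0.047,  0.052, -0.029]), 'gripper_force': 0.0, 'opening': 0.08751556837548786}
```

View pics/s0.png

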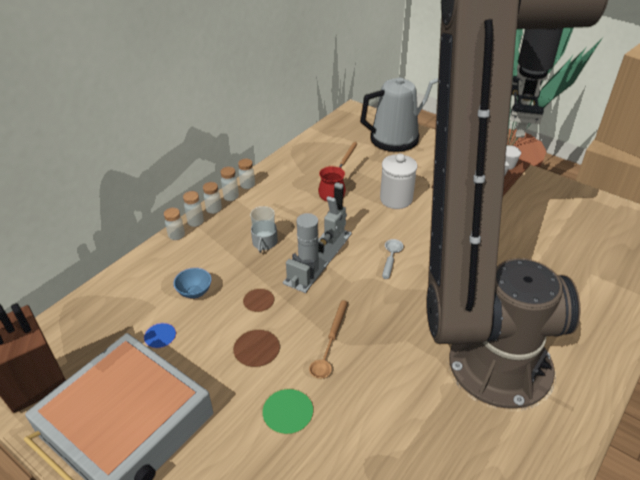

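View pics/t0.png

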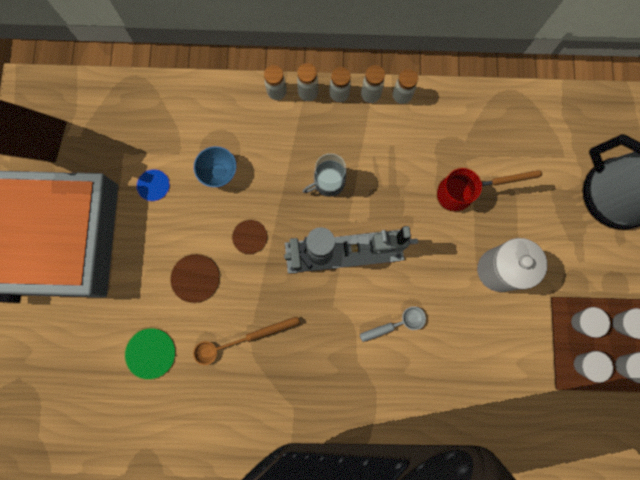

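The side view shows the clamp with the grinder and cup at (307,235). Things that could be taken for the coaster, by side/top pixel:
- blue disc: (159,335) / (153,186)
- green disc: (289,411) / (150,353)
- small brown disc: (258,300) / (250,237)
- large brown disc: (257,348) / (195,278)

I choose the large brown one. The only steel cup is the one on the grinder, at (320,243) in the top view. The tea glass at (330,175) is a bystander.

Run:
```python
from h import *
np.set_printoptions(precision=4,suppress=True)
s=snap('side');t=snap('top')
f=lambda p,n,c:min((r for r in ctrl.spot_point(p,n)),key=lambda r:np.hypot(*(np.array(r['centre'])-c)),default=None)
for n,cs,ct in [('clamp',(307,272),(322,254)),('handle',(341,193),(405,233)),('trigger_tip',(328,199),(385,235)),('seat',(311,267),(320,254)),('pad_face',(317,248),(346,250)),('cup_mid',(307,230),(323,242)),('grinder',(309,271),(318,251)),('coaster',(255,350),(196,278))]:
    a,b=f(s,n,cs),f(t,n,ct)
    if a and b:print(n,a['centre'],b['centre'],*tri(s,a['centre'],t,b['centre']))
    else: print(n,a and a['centre'],b and b['centre'])
for p,nm in((s,'s'),(t,'t')):
  for n in('coaster','cup'):
    for r in ctrl.silhouettes(p,n):
        m=r['mask'].astype(np.uint8);
        if m.sum()<20: continue
        c=max(cv2.findContours(m,0,1)[0],key=len)
        e=cv2.fitEllipse(c)if len(c)>4 else None
        print(nm,n,r['centre'],m.sum(),e, onz(p,e[0],.004)if e and n=='coaster' else '',cv2.boundingRect(m))
a=cv2.resize(s['color'][160:310,260:410],(500,500),interpolation=2)[:,:,::-1]
b=cv2.resize(t['color'][195:295,275:425],(750,500),interpolation=2)[:,:,::-1]
cv2.imwrite('pics/c1.png',cv2.resize(np.hstack([a,b]),(800,320)))
pickle.dump((s,t),open('p1.pkl','wb'))
a=cv2.resize(s['color'][180:300,270:370],(500,600),interpolation=2)[:,:,::-1]
cv2.imwrite('pics/c1.png',a)
b=cv2.resize(t['color'][215:285,275:425],(800,373),interpolation=2)[:,:,::-1];cv2.imwrite('pics/c2.png',b)
```

```text
clamp [306.1, 273.2] [321.0, 253.1] [ 0.548   0.0236 -0.0173] 0.005973103915213043
handle [337.0, 195.2] [407.3, 232.7] [ 0.5725 -0.1489  0.1303] 0.005668068416170568
trigger_tip [328.6, 200.3] [384.3, 237.6] [ 0.5602 -0.0988  0.1498] 0.01144056611674815
seat [308.7, 265.9] [316.9, 254.9] [0.5355 0.031  0.0241] 0.0007082338451408422
pad_face [317.7, 248.6] [345.5, 249.8] [ 0.5493 -0.0302  0.0328] 0.005511482986322083
cup_mid [311.6, 225.5] [323.8, 242.6] [0.5394 0.0151 0.1526] 0.005589809769835058
grinder [307.1, 268.8] [320.3, 252.8] [0.5448 0.0245 0.0023] 0.0036019635327629515
coaster [254.4, 349.0] [193.8, 280.6] [0.4772 0.3068 0.0006] 0.009316320819943366
s coaster [257.8, 346.9] 1353 ((256.147216796875, 347.2529602050781), (36.668113708496094, 44.980316162109375), 78.99063873291016) [0.4798 0.3043 0.004 ] (233, 329, 46, 38)
s coaster [254.9, 299.1] 596 ((258.2840270996094, 299.3772888183594), (22.981201171875, 30.9573974609375), 80.54326629638672) [0.5767 0.1875 0.004 ] (243, 288, 32, 24)
s coaster [327.6, 241.0] 2400 ((319.5437316894531, 239.8026580810547), (40.96897506713867, 
[... 686 characters left out ...]
, 80.6799087524414) [0.6901 0.4118 0.004 ] (137, 170, 33, 32)
t coaster [150.5, 355.2] 2034 ((150.30560302734375, 353.7262268066406), (48.187034606933594, 51.88746643066406), 32.370506286621094) [0.312  0.3863 0.004 ] (126, 328, 50, 52)
t coaster [249.6, 237.4] 916 ((249.96498107910156, 236.61056518554688), (32.99734115600586, 33.54924392700195), 30.51637077331543) [0.5757 0.1835 0.004 ] (234, 220, 34, 34)
t cup [318.7, 243.6] 709 ((320.7389831542969, 242.9676971435547), (27.59596824645996, 30.779804229736328), 176.71424865722656)  (307, 228, 28, 31)
t cup [408.0, 327.8] 723 ((378.1145935058594, 331.8518981933594), (8.773122787475586, 38.35424041748047), 69.5746078491211)  (361, 306, 65, 35)
```

View pics/c1.png

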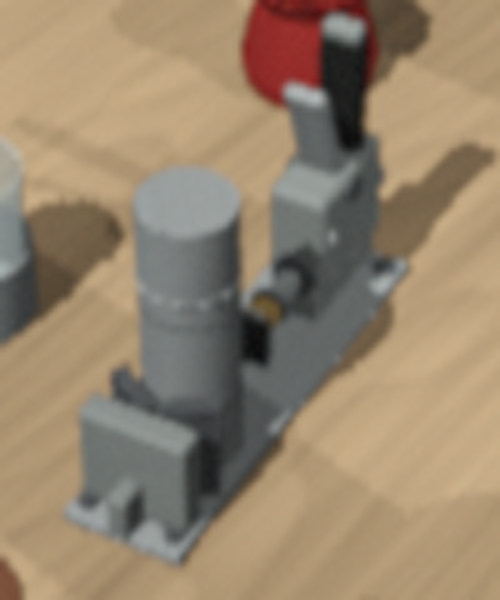

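View pics/c2.png

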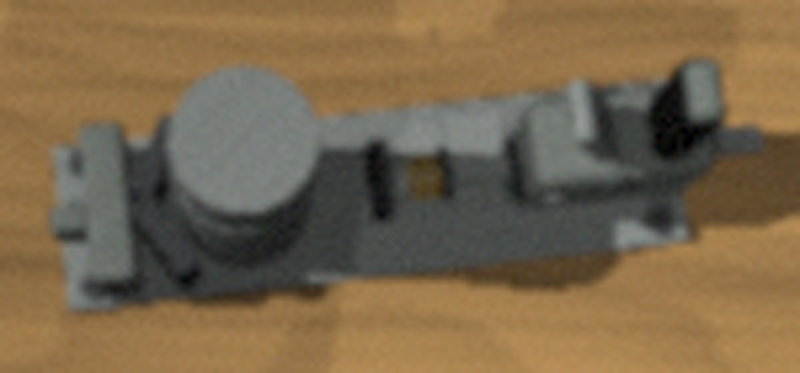

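```bash
cat > fit.py <<'E'
from h import *
from scipy.optimize import least_squares
np.set_printoptions(precision=4,suppress=True)
s,t=pickle.load(open('p1.pkl','rb'))
S=lambda u,v:(s,(270+u/5,180+v/5)); T=lambda u,v:(t,(275+u/5.333,215+v/5.333))
# model pts (mm), h = handle x offset
P=[((72,35,0),S(185,562)),((72,-35,0),S(66,515)),((-190,35,8),S(408,260)),((-118,-18,96),S(274,188)),((-118,18,96),S(325,205)),
((72,-35,8),T(55,148)),((72,35,8),T(70,310)),((-190,35,8),T(692,241)),((-118,18,96),T(535,192)),
(('h',0,177),S(344,30)),(('h',0,177),T(704,92)),(('h+',0,160),S(307,92)),(('h+',0,160),T(582,108))]
def W(q,p):
    x={'h':q[3],'h+':q[3]+.0415}.get(p[0]) if isinstance(p[0],str) else p[0]/1e3
    c,sn=np.cos(q[2]),np.sin(q[2]); y=p[1]/1e3
    return np.array([q[0]+c*x-sn*y,q[1]+sn*x+c*y,p[2]/1e3])
def res(q):
    r=[proj(c,W(q,p))-uv+(q[4:6] if c is s else q[6:8]) for p,(c,uv) in P]
    return np.r_[np.ravel(r),q[4:]*.5]
if __name__=='__main__':
    r=least_squares(res,[.545,.024,1.7,-.17,0,0,0,0],loss='soft_l1'); q=r.x
    print(q[:4],np.degrees(q[2]),q[4:]); print(res(q)[:26].reshape(-1,2))
    print('handle',W(q,('h',0,152)),'tip',W(q,('h+',0,156)))
    # cup top ellipse centres
    o=cv2.findContours
    for z in(.168,):
        pass
    print('cup top face side',onz(s,(270+188/5-q[4],180+202/5-q[5]),.176),'top',onz(t,(275+244/5.333-q[6],215+141/5.333-q[7]),.176))
    print('coaster top ', onz(t,(195,278.3),.004), onz(s,(256.1,347.3),.004))
    np.save('q.npy',q)
E
python3 fit.py
```

```text
[ 0.5398  0.0263  1.7106 -0.1696] 98.00756947357594 [-0.4017  0.6445 -0.3658  0.3714]
[[-0.7836  0.9138]
 [-0.0762  0.8312]
 [ 0.8066  0.1251]
 [-0.9976 -0.7166]
 [ 0.5391  0.0207]
 [-0.2196 -0.1731]
 [ 0.136   0.2799]
 [-0.0206  0.0315]
 [ 0.9858 -0.5013]
 [ 0.2324 -1.3439]
 [-0.3734 -0.3388]
 [ 0.1713 -0.2334]
 [-0.1641  0.6538]]
handle [ 0.5634 -0.1416  0.152 ] tip [ 0.5576 -0.1005  0.156 ]
cup top face side [0.5403 0.0233 0.176 ] top [0.5407 0.0218 0.176 ]
coaster top  [0.4782 0.3009 0.004 ] [0.4798 0.3044 0.004 ]
```

Call:
carry_out:
  deltas:
    - [[-0.9, 0.85, -0.1, 0.044, 1], [-0.9, 0.85, -0.1, 0.044, 1], [-0.9, 0.85, -0.1, 0.044, 1], [-0.9, 0.85, -0.1, 0.044, 1], [-0.9, 0.85, -0.1, 0.044, 1]]

```text
clock: 3.2
tool_pos: [0.3698, -0.3868, 0.2469]
orientation: [-180.0, 0.0, -171.9]
force: [2.0, 0.1, 0.3]
opening: 0.0874
gripper_force: 0.0
```

```bash
cat > go.py <<'E'
import sys
from h import *
from scipy.spatial.transform import Rotation as Ro
np.set_printoptions(precision=4,suppress=True)
def st():
    o=ctrl.get_obs(); print('t',round(o['clock'],2),'p',np.array(o['tool_pos']),'rpy',np.round(o['orientation'],2),'F',np.round(o['force'],1),'w',round(o['opening'],4),'g',round(o['gripper_force'],1)); return o
def go(X,yaw=-172):
    o=st(); R=Ro.from_euler('xyz',o['orientation'],degrees=True).as_matrix()
    d=R.T@(np.array(X)-o['tool_pos']); y=(o['orientation'][2]-yaw+180)%360-180
    print('delta units',d/.2,'turn',round(y/360,4))
if __name__=='__main__': go([float(a) for a in sys.argv[1:4]])
E
python3 go.py .5405 .0225 .235
```

```text
t 3.2 p [ 0.3698 -0.3868  0.2469] rpy [-179.98    0.03 -171.91] F [2.  0.1 0.3] w 0.0874 g 0.0
delta units [-1.1329  1.9059  0.0594] turn 0.0002
```

Call:
carry_out:
  deltas:
    - [[-0.59, 0.98, 0.0, 0, 1], [-0.59, 0.98, 0.0, 0, 1], [-0.59, 0.98, 0.0, 0, 1], [-0.59, 0.98, 0.0, 0, 1], [-0.59, 0.98, 0.0, 0, 1]]

```text
clock: 3.7
tool_pos: [0.4595, -0.1751, 0.2471]
orientation: [-180.0, 0.1, -171.8]
force: [0.5, -0.0, 0.7]
opening: 0.0876
gripper_force: 0.0
```

Call:
carry_out:
  deltas:
    - [[-0.54, 0.93, 0.06, 0, 1], [-0.54, 0.93, 0.06, 0, 1], [-0.54, 0.93, 0.06, 0, 1], [-0.54, 0.93, 0.06, 0, 1], [-0.54, 0.93, 0.06, 0, 1]]

```text
clock: 4.2
tool_pos: [0.5406, 0.0252, 0.2342]
orientation: [180.0, 0.0, -171.7]
force: [-0.4, -1.0, 0.3]
opening: 0.0878
gripper_force: 0.0
```

```bash
python3 go.py .5405 .0225 .14
python3 - <<'E'
from h import *
s=snap('side')
cv2.imwrite('pics/c3.png',cv2.resize(s['color'][120:300,230:410],(600,600),interpolation=2)[:,:,::-1])
E
```

```text
t 4.2 p [0.5406 0.0252 0.2342] rpy [ 179.99    0.02 -171.73] F [-0.4 -1.   0.3] w 0.0878 g 0.0
delta units [ 0.0024 -0.0135  0.471 ] turn 0.0007
```

View pics/c3.png

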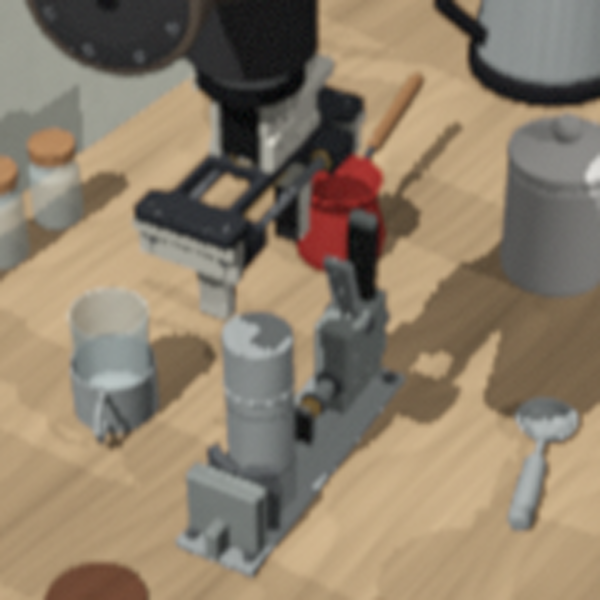

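The picture shows the open gripper straddling the cup at crop (258,350), with the near finger at (217,295). The cezve and tea glass are clear, so I descend.

Call:
carry_out:
  deltas:
    - [[0.0, -0.013, 0.2, 0, 1], [0.0, -0.013, 0.4, 0, 1], [0.0, -0.013, 0.47, 0, 1], [0.0, -0.013, 0.47, 0, 1]]

```text
clock: 4.65
tool_pos: [0.5379, 0.0178, 0.1383]
orientation: [-180.0, -0.3, -171.9]
force: [-0.1, 0.0, 0.6]
opening: 0.088
gripper_force: 0.0
```

Call:
carry_out:
  deltas:
    - [[0, 0, 0, 0, 0.1], [0, 0, 0, 0, 0.1], [0, 0, 0, 0, 0.1], [0, 0, 0, 0, 0.1], [0, 0, 0, 0, 0.1]]

```text
clock: 5.15
tool_pos: [0.5401, 0.0192, 0.1413]
orientation: [180.0, 0.1, -171.9]
force: [-0.6, 1.0, 3.9]
opening: 0.0532
gripper_force: 11.9
```

```bash
python3 -c "
from go import *
st()"
```

```text
t 5.15 p [0.5401 0.0192 0.1413] rpy [ 179.97    0.08 -171.9 ] F [-0.6  1.   3.9] w 0.0532 g 11.9
```

Call:
carry_out:
  deltas:
    - [[0, 0, 0, 0, -0.2], [0, 0, 0, 0, -0.2], [0, 0, -0.1, 0, -0.2], [0, 0, -0.28, 0, -0.2], [0, 0, -0.45, 0, -0.2]]

```text
clock: 5.65
tool_pos: [0.5389, 0.0185, 0.2309]
orientation: [-180.0, -0.1, -171.9]
force: [-0.2, 0.2, -0.3]
opening: 0.0529
gripper_force: 30.0
```

```bash
python3 go.py .479 .3025 .17
python3 - <<'E'
from h import *
s=snap('side')
cv2.imwrite('pics/c4.png',cv2.resize(s['color'][120:300,230:410],(600,600),interpolation=2)[:,:,::-1])
E
```

```text
t 5.65 p [0.5389 0.0185 0.2309] rpy [-179.95   -0.14 -171.9 ] F [-0.2  0.2 -0.3] w 0.0529 g 30.0
delta units [0.096  1.4483 0.3037] turn 0.0003
```

View pics/c4.png

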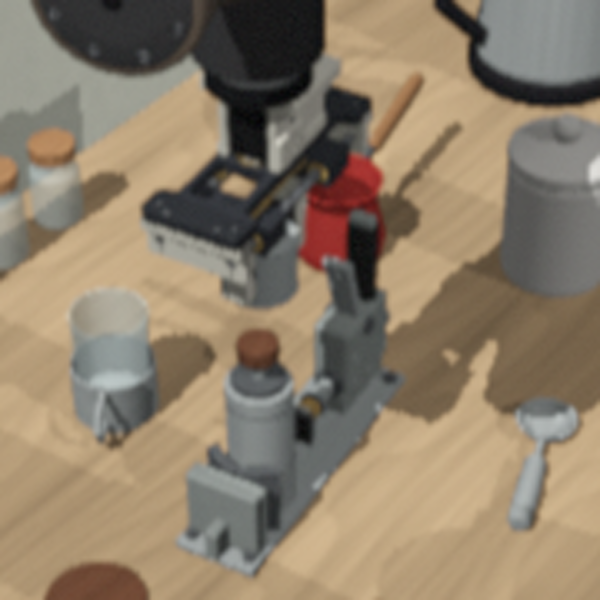

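The picture shows the cup clear in the fingers at (262,270) and the grinder upright with its knob bare at (258,345).

Call:
carry_out:
  deltas:
    - [[0.02, 0.2, 0, 0, -0.2], [0.03, 0.44, 0, 0, -0.2], [0.05, 0.68, 0, 0, -0.2], [0.06, 0.87, 0, 0, -0.2], [0.06, 0.95, 0, 0, -0.2]]

```text
clock: 6.2
tool_pos: [0.5001, 0.2078, 0.23]
orientation: [-180.0, -0.0, -171.8]
force: [0.6, -0.7, -1.3]
opening: 0.0531
gripper_force: 30.0
```

```bash
python3 go.py .479 .3025 .045
```

```text
t 6.2 p [0.5001 0.2078 0.23  ] rpy [-179.98   -0.04 -171.78] F [ 0.6 -0.7 -1.3] w 0.0531 g 30.0
delta units [0.0359 0.4841 0.9249] turn 0.0006
```

Call:
carry_out:
  deltas:
    - [[0.036, 0.2, 0.05, 0, -0.2], [0.036, 0.4, 0.2, 0, -0.2], [0.036, 0.484, 0.42, 0, -0.2], [0.036, 0.484, 0.65, 0, -0.2], [0.036, 0.484, 0.8, 0, -0.2]]

```text
clock: 6.7
tool_pos: [0.4787, 0.299, 0.067]
orientation: [-179.9, -0.2, -171.9]
force: [-0.3, -0.2, -1.1]
opening: 0.0526
gripper_force: 30.0
```

Call:
carry_out:
  deltas:
    - [[0, 0, 0.1, 0, -0.2], [0, 0, 0.15, 0, -0.2], [0, 0, 0.19, 0, -0.2], [0, 0, 0.22, 0, -0.2], [0, 0, 0.22, 0, -0.2]]

```text
clock: 7.2
tool_pos: [0.4804, 0.3001, 0.0265]
orientation: [180.0, 0.0, -171.9]
force: [-0.7, -0.4, -0.1]
opening: 0.0524
gripper_force: 30.0
```

```bash
python3 go.py .479 .3025 .0165
python3 - <<'E'
from h import *
s=snap('side')
cv2.imwrite('pics/c5.png',cv2.resize(s['color'][260:400,190:350],(640,560),interpolation=2)[:,:,::-1])
E
```

```text
t 7.2 p [0.4804 0.3001 0.0265] rpy [ 180.      0.   -171.91] F [-0.7 -0.4 -0.1] w 0.0524 g 30.0
delta units [0.0052 0.0128 0.0502] turn 0.0002
```

View pics/c5.png

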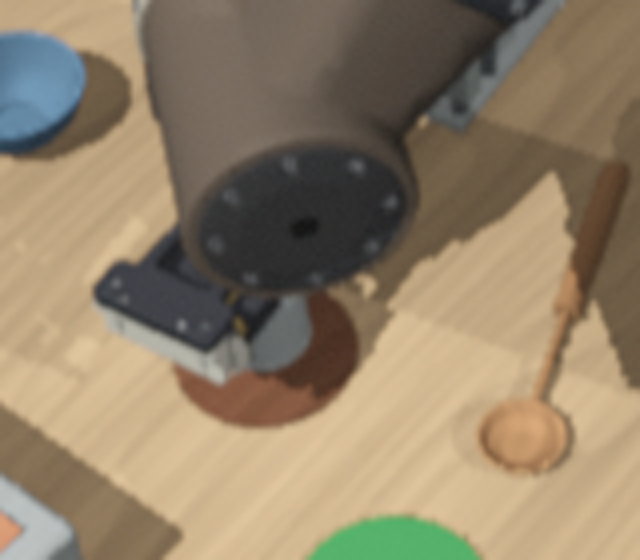

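The picture shows the cup just above the large brown coaster at about (270,355). Lowering slowly.

Call:
carry_out:
  deltas:
    - [[0, 0.01, 0.015, 0, -0.2], [0, 0.012, 0.03, 0, -0.2], [0, 0.012, 0.04, 0, -0.2], [0, 0.012, 0.045, 0, -0.2]]

```text
clock: 7.65
tool_pos: [0.4799, 0.3025, 0.0175]
orientation: [-180.0, -0.0, -171.9]
force: [-1.2, 0.6, -0.8]
opening: 0.053
gripper_force: 30.0
```

Call:
carry_out:
  deltas:
    - [[0, 0, 0.007, 0, -0.2], [0, 0, 0.012, 0, -0.2], [0, 0, 0.012, 0, -0.2]]

```text
clock: 7.95
tool_pos: [0.4801, 0.3028, 0.0169]
orientation: [180.0, 0.0, -171.8]
force: [-6.8, -2.1, 17.0]
opening: 0.0529
gripper_force: 30.0
```

Call:
carry_out:
  deltas:
    - [[0, 0, -0.007, 0, -0.2], [0, 0, -0.007, 0, 0.25], [0, 0, -0.007, 0, 0.6], [0, 0, -0.007, 0, 1], [0, 0, -0.007, 0, 1]]

```text
clock: 8.45
tool_pos: [0.4799, 0.3025, 0.0163]
orientation: [-180.0, -0.0, -171.9]
force: [0.2, -0.5, 0.6]
opening: 0.073
gripper_force: 0.0
```

Call:
carry_out:
  deltas:
    - [[0, 0, -0.1, 0, 1], [0, 0, -0.3, 0, 1], [0, 0, -0.55, 0, 1], [0, 0, -0.8, 0, 1], [0, 0, -0.99, 0, 1]]

```text
clock: 8.95
tool_pos: [0.4804, 0.3028, 0.2179]
orientation: [179.9, 0.1, -171.9]
force: [1.1, 0.5, -0.7]
opening: 0.0876
gripper_force: 0.0
```

```bash
python3 go.py .5605 -.1190 .24
```

```text
t 8.95 p [0.4804 0.3028 0.2179] rpy [ 179.92    0.13 -171.89] F [ 1.1  0.5 -0.7] w 0.0876 g 0.0
delta units [-0.0991 -2.1441 -0.1132] turn 0.0003
```

Call:
carry_out:
  deltas:
    - [[-0.05, -0.25, -0.05, 0, 1], [-0.05, -0.5, -0.1, 0, 1], [-0.05, -0.75, -0.1, 0, 1], [-0.05, -0.98, -0.11, 0, 1], [-0.05, -0.98, -0.11, 0, 1]]

```text
clock: 9.45
tool_pos: [0.5174, 0.1054, 0.237]
orientation: [-180.0, 0.0, -172.2]
force: [0.4, 0.7, -0.5]
opening: 0.0877
gripper_force: 0.0
```

Call:
carry_out:
  deltas:
    - [[-0.05, -0.25, 0, 0, 1], [-0.05, -0.5, 0, 0, 1], [-0.05, -0.75, 0, 0, 1], [-0.05, -0.98, 0, 0, 1], [-0.05, -0.98, 0, 0, 1]]

```text
clock: 9.95
tool_pos: [0.555, -0.087, 0.236]
orientation: [-180.0, -0.1, -172.2]
force: [-0.6, 0.5, 0.9]
opening: 0.088
gripper_force: 0.0
```

```bash
python3 go.py .5608 -.1228 .24
python3 - <<'E'
from h import *
s=snap('side');t=snap('top')
for p in(s,t):
  for r in ctrl.spot_point(p,'cup_mid'):
    print(r['centre'],r['p'],onz(p,r['centre'],.028))
  for r in ctrl.spot_point(p,'grinder'):
    print('g',r['centre'],r['p'],onz(p,r['centre'],.008))
a=cv2.resize(s['color'][170:370,210:410],(400,400),interpolation=2)[:,:,::-1]
b=cv2.resize(t['color'][170:310,165:445],(800,400),interpolation=2)[:,:,::-1]
cv2.imwrite('pics/c6.png',np.hstack([a,b[:,400:]]))
pickle.dump((s,t),open('p2.pkl','wb'))
E
```

```text
t 9.95 p [ 0.555 -0.087  0.236] rpy [-179.96   -0.07 -172.17] F [-0.6  0.5  0.9] w 0.088 g 0.0
delta units [-0.0043 -0.1813 -0.0201] turn -0.0005
[255.5, 342.5] 0.73 [0.47622183 0.30765065 0.028     ]
[340.2, 194.0] 0.54 [ 0.64726502 -0.26504277  0.028     ]
g [306.3, 269.4] 0.77 [0.54311613 0.03280472 0.008     ]
g [252.6, 343.9] 0.23 [0.49072632 0.30405216 0.008     ]
[321.6, 253.1] 0.73 [0.53894826 0.02057534 0.028     ]
[194.5, 273.8] 0.65 [0.4859515  0.29646302 0.028     ]
[406.3, 230.3] 0.19 [ 0.59508927 -0.16605008  0.028     ]
g [319.1, 254.0] 0.98 [0.539645   0.02616361 0.008     ]
```

View pics/c6.png

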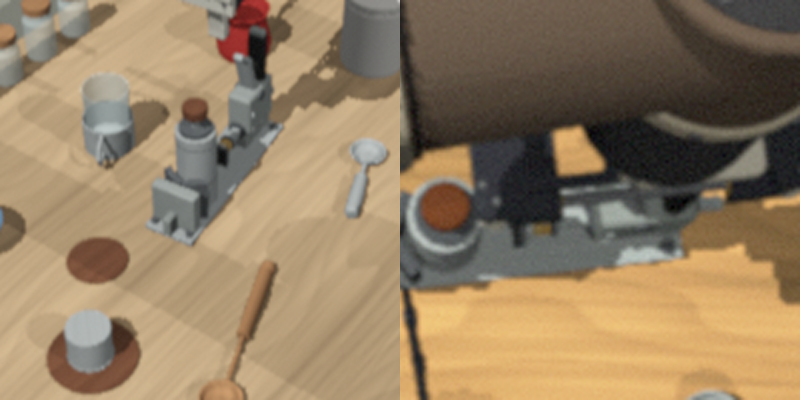

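The picture shows the cup standing mouth down on the large brown coaster at (88,340) and the grinder upright at (195,150). Now to the handle and trigger.

Call:
carry_out:
  deltas:
    - [[-0.004, -0.18, 0, 0, 1], [-0.004, -0.18, 0.15, 0, 1], [-0.004, -0.18, 0.35, 0, 1], [-0.004, -0.18, 0.49, 0, 1], [-0.004, -0.18, 0.49, 0, 1]]

```text
clock: 10.75
tool_pos: [0.5582, -0.1171, 0.1348]
orientation: [179.9, -0.4, -171.8]
force: [0.2, 0.0, -0.5]
opening: 0.0874
gripper_force: 0.0
```

```bash
python3 go.py .5608 -.1228 .137
python3 - <<'E'
from h import *
s=snap('side')
cv2.imwrite('pics/c7.png',cv2.resize(s['color'][160:280,270:370],(500,600),interpolation=2)[:,:,::-1])
q=np.load('q.npy')
for n in('handle','trigger_tip','pad_face'):
  print(n,[(r['centre'],r['p']) for r in ctrl.spot_point(s,n)])
E
```

```text
t 10.75 p [ 0.5582 -0.1171  0.1348] rpy [ 179.94   -0.4  -171.84] F [ 0.2  0.  -0.5] w 0.0874 g 0.0
delta units [-0.0086 -0.0302 -0.0109] turn 0.0005
handle [([339.6, 194.0], 0.92)]
trigger_tip [([328.7, 199.8], 0.49)]
pad_face [([314.0, 250.9], 0.55)]
```

View pics/c7.png

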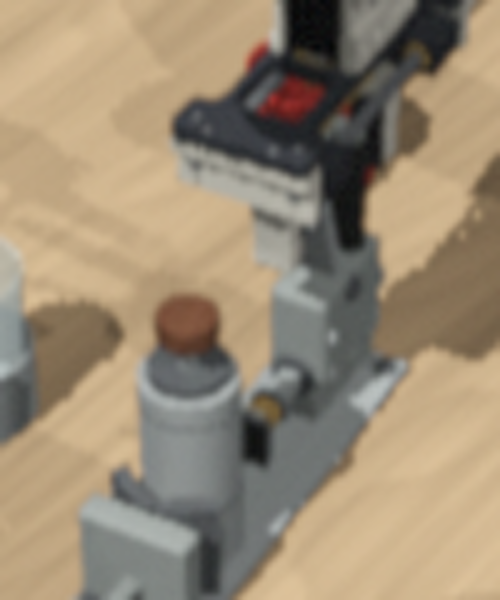

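Call:
carry_out:
  deltas:
    - [[0, 0, 0, 0, 0.36], [0, 0, 0, 0, 0.36], [0, 0, 0, 0, 0.36], [0, 0, 0, 0, 0.36]]

```text
clock: 11.35
tool_pos: [0.561, -0.1183, 0.139]
orientation: [-180.0, 0.0, -171.9]
force: [-0.3, -0.6, 0.2]
opening: 0.0624
gripper_force: 0.0
```

```bash
python3 go.py .5608 -.1228 .137
```

```text
t 11.35 p [ 0.561  -0.1183  0.139 ] rpy [-180.      0.04 -171.91] F [-0.3 -0.6  0.2] w 0.0624 g 0.0
delta units [ 0.004  -0.0222  0.01  ] turn 0.0003
```

Call:
carry_out:
  deltas:
    - [[0.004, -0.022, 0.01, 0, 0.36], [0.004, -0.046, 0.01, 0, 0.14], [0.004, -0.07, 0.01, 0, -0.08], [0.004, -0.09, 0.01, 0, -0.28], [0.004, -0.09, 0.01, 0, -0.28]]

```text
clock: 11.85
tool_pos: [0.5629, -0.1359, 0.1369]
orientation: [179.9, 0.1, -171.9]
force: [-2.0, 7.5, 6.5]
opening: 0.0345
gripper_force: 4.3
```

```bash
cat > tip.py <<'E'
from go import *
q=np.load('q.npy'); ax=np.array([np.cos(q[2]),np.sin(q[2])])
def tip():
    o=st(); c=ax@(o['tool_pos'][:2]-q[:2])-q[3]
    print('c-h %.1f  back face h%+.1f  front h%+.1f (46 rel, 20 full)  Faxis %.1f'%(c*1e3,(c-o['opening']/2)*1e3,(c+o['opening']/2)*1e3,ax@o['force'][:2]), 'lateral mm',np.round(1e3*(np.array([-ax[1],ax[0]])@(o['tool_pos'][:2]-q[:2])),1))
if __name__=='__main__': tip()
E
python3 tip.py
```

```text
t 11.85 p [ 0.5629 -0.1359  0.1369] rpy [ 179.93    0.05 -171.93] F [-2.   7.5  6.5] w 0.0345 g 4.3
c-h 5.8  back face h-11.4  front h+23.0 (46 rel, 20 full)  Faxis 7.7 lateral mm -0.3
```

Call:
carry_out:
  deltas:
    - [[0, -0.01, 0, 0, -0.32], [0, -0.01, 0, 0, -0.32]]

```text
clock: 12.05
tool_pos: [0.5629, -0.1355, 0.1369]
orientation: [179.8, 0.1, -171.9]
force: [-4.7, 18.8, 9.4]
opening: 0.0306
gripper_force: 10.2
```

```bash
python3 tip.py
python3 - <<'E'
from h import *
s=snap('side')
cv2.imwrite('pics/c8.png',cv2.resize(s['color'][160:280,270:370],(500,600),interpolation=2)[:,:,::-1])
E
```

```text
t 12.05 p [ 0.5629 -0.1355  0.1369] rpy [ 179.76    0.07 -171.93] F [-4.7 18.8  9.4] w 0.0306 g 10.2
c-h 6.1  back face h-9.2  front h+21.4 (46 rel, 20 full)  Faxis 19.3 lateral mm -0.4
```

View pics/c8.png

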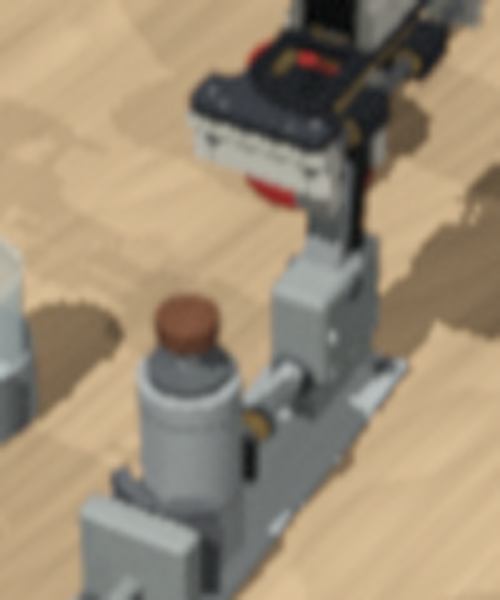

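The picture shows the trigger squeezed and the rod out about 10 mm, with the brass coil at (258,420). The pad is still clear of the grinder, which stands upright. My picture views are used up, so I go on by numbers.

Call:
carry_out:
  deltas:
    - [[0, 0.03, 0, 0, 0.0], [0, 0.06, 0, 0, 0.25], [0, 0.08, 0, 0, 0.42], [0, 0.08, 0, 0, 0.42], [0, 0.08, 0, 0, 0.42]]

```text
clock: 12.6
tool_pos: [0.5604, -0.1226, 0.1363]
orientation: [180.0, -0.0, -171.9]
force: [-0.4, 0.3, -0.5]
opening: 0.0611
gripper_force: 0.0
```

```bash
python3 tip.py
python3 - <<'E'
from h import *
q=np.load('q.npy');ax=np.array([np.cos(q[2]),np.sin(q[2])])
s,t=pickle.load(open('p1.pkl','rb'))
cx=lambda X:1e3*ax@(X[:2]-q[:2])
for z in(.04,.055):print('pad start x',cx(onz(t,(275+368/5.333-q[6],215+165/5.333-q[7]),z)))
print('cup x',cx(np.array([.5405,.0225])))
s,t=pickle.load(open('p2.pkl','rb'))
# knob top centre (z .168) in side c6: crop scale 2, origin (210,170); top: b scale 2.857, origin (165,170), +400 col
print('knob',cx(onz(s,(210+195/2-q[4],170+107/2-q[5]),.168)),cx(onz(t,(165+445/2.857-q[6],170+205/2.857-q[7]),.168)))
n=snap('side')
for k in('pad_face','grinder'):
  for r in ctrl.spot_point(n,k): print(k,r['centre'],round(r['p'],2),cx(onz(n,np.array(r['centre'])-q[4:6],.04 if k=='pad_face' else .008)))
E
```

```text
t 12.6 p [ 0.5604 -0.1226  0.1363] rpy [ 179.99   -0.03 -171.92] F [-0.4  0.3 -0.5] w 0.0611 g 0.0
c-h 19.2  back face h-11.3  front h+49.8 (46 rel, 20 full)  Faxis 0.3 lateral mm 0.3
pad start x -56.62577534022351
pad start x -55.627336037138015
cup x -3.9140531823569997
knob -0.7434041770049099 -4.743934198000153
pad_face [316.2, 251.6] 0.49 -40.25358554043294
grinder [306.6, 271.2] 0.72 8.780530054760403
```

Call:
carry_out:
  deltas:
    - [[0, -0.024, 0, 0, 0.14], [0, -0.048, 0, 0, -0.08], [0, -0.075, 0, 0, -0.3], [0, -0.08, 0, 0, -0.32], [0, -0.08, 0, 0, -0.32]]

```text
clock: 13.25
tool_pos: [0.5631, -0.1361, 0.137]
orientation: [179.8, 0.1, -171.9]
force: [-4.7, 19.1, 10.3]
opening: 0.0318
gripper_force: 10.3
```

```bash
python3 tip.py
```

```text
t 13.25 p [ 0.5631 -0.1361  0.137 ] rpy [ 179.8     0.09 -171.94] F [-4.7 19.1 10.3] w 0.0318 g 10.3
c-h 5.5  back face h-10.4  front h+21.4 (46 rel, 20 full)  Faxis 19.5 lateral mm -0.5
```

Call:
carry_out:
  deltas:
    - [[0, 0.03, 0, 0, 0.0], [0, 0.06, 0, 0, 0.25], [0, 0.08, 0, 0, 0.42], [0, 0.08, 0, 0, 0.42], [0, 0.08, 0, 0, 0.42]]

```text
clock: 13.75
tool_pos: [0.5604, -0.1225, 0.1364]
orientation: [180.0, -0.0, -171.9]
force: [-0.6, 0.3, 0.2]
opening: 0.061
gripper_force: 0.0
```

Call:
carry_out:
  deltas:
    - [[0, -0.016, 0, 0, 0.22], [0, -0.032, 0, 0, 0.05], [0, -0.04, 0, 0, 0.0], [0, -0.04, 0, 0, 0.0]]

```text
clock: 14.15
tool_pos: [0.562, -0.1297, 0.1371]
orientation: [179.9, 0.1, -171.9]
force: [-2.9, 9.0, 6.7]
opening: 0.0441
gripper_force: 4.2
```

```bash
python3 tip.py
```

```text
t 14.15 p [ 0.562  -0.1297  0.1371] rpy [ 179.93    0.05 -171.91] F [-2.9  9.   6.7] w 0.0441 g 4.2
c-h 12.1  back face h-10.0  front h+34.1 (46 rel, 20 full)  Faxis 9.4 lateral mm -0.3
```

Call:
carry_out:
  deltas:
    - [[0, -0.007, 0, 0, -0.06], [0, -0.007, 0, 0, -0.06], [0, -0.007, 0, 0, -0.06]]

```text
clock: 14.45
tool_pos: [0.5622, -0.1308, 0.1372]
orientation: [179.9, 0.1, -171.9]
force: [-3.4, 7.0, 6.2]
opening: 0.0413
gripper_force: 4.1
```

```bash
python3 tip.py
```

```text
t 14.45 p [ 0.5622 -0.1308  0.1372] rpy [ 179.94    0.07 -171.89] F [-3.4  7.   6.2] w 0.0413 g 4.1
c-h 10.8  back face h-9.8  front h+31.5 (46 rel, 20 full)  Faxis 7.4 lateral mm -0.4
```

Call:
carry_out:
  deltas:
    - [[0, -0.007, 0, 0, -0.12], [0, -0.007, 0, 0, -0.12], [0, -0.007, 0, 0, -0.12]]

```text
clock: 14.75
tool_pos: [0.5625, -0.1322, 0.1373]
orientation: [179.9, 0.1, -171.9]
force: [-2.6, 8.3, 6.3]
opening: 0.0388
gripper_force: 4.1
```

```bash
python3 tip.py
```

```text
t 14.75 p [ 0.5625 -0.1322  0.1373] rpy [ 179.94    0.08 -171.89] F [-2.6  8.3  6.3] w 0.0388 g 4.1
c-h 9.5  back face h-9.9  front h+28.9 (46 rel, 20 full)  Faxis 8.6 lateral mm -0.5
```

Call:
carry_out:
  deltas:
    - [[0, -0.008, 0, 0, -0.18], [0, -0.008, 0, 0, -0.18], [0, -0.008, 0, 0, -0.18]]

```text
clock: 15.05
tool_pos: [0.5628, -0.1338, 0.1373]
orientation: [179.9, 0.1, -171.9]
force: [-2.3, 6.8, 6.1]
opening: 0.0358
gripper_force: 4.1
```

```bash
python3 tip.py
```

```text
t 15.05 p [ 0.5628 -0.1338  0.1373] rpy [ 179.94    0.08 -171.89] F [-2.3  6.8  6.1] w 0.0358 g 4.1
c-h 7.8  back face h-10.1  front h+25.7 (46 rel, 20 full)  Faxis 7.1 lateral mm -0.5
```

Call:
carry_out:
  deltas:
    - [[0, -0.008, 0, 0, -0.25], [0, -0.008, 0, 0, -0.25], [0, -0.008, 0, 0, -0.25]]

```text
clock: 15.35
tool_pos: [0.5629, -0.1346, 0.1372]
orientation: [179.9, 0.1, -171.9]
force: [-3.3, 12.1, 7.8]
opening: 0.0331
gripper_force: 6.5
```

```bash
python3 tip.py
python3 - <<'E'
from h import *
q=np.load('q.npy');ax=np.array([np.cos(q[2]),np.sin(q[2])])
cx=lambda X:1e3*ax@(X[:2]-q[:2])
n=snap('side')
s0=pickle.load(open('p2.pkl','rb'))[0]
for k in('pad_face','grinder'):
  for r in ctrl.spot_point(n,k)[:2]: print(k,r['centre'],round(r['p'],2),cx(onz(n,np.array(r['centre'])-q[4:6],.04 if k=='pad_face' else .008)))
# shift of knob/body between p2 and now by template matching around knob
g=[cv2.resize(x['color'],None,fx=4,fy=4,interpolation=2) for x in(s0,n)]
T=g[0][216*4:262*4,296*4:319*4]  # knob and upper body
r=cv2.matchTemplate(g[1][205*4:275*4,285*4:330*4],T,cv2.TM_CCOEFF_NORMED);_,v,_,l=cv2.minMaxLoc(r)
print('grinder px shift',l[0]/4+285-296,l[1]/4+205-216,v)
X=np.array([*(q[:2]),.14]);print('px per +10mm clamp x',proj(n,X+np.r_[ax*.01,0])-proj(n,X))
E
```

```text
t 15.35 p [ 0.5629 -0.1346  0.1372] rpy [ 179.87    0.09 -171.9 ] F [-3.3 12.1  7.8] w 0.0331 g 6.5
c-h 7.0  back face h-9.5  front h+23.6 (46 rel, 20 full)  Faxis 12.5 lateral mm -0.5
pad_face [329.7, 341.8] 0.42 208.60014148109946
grinder [304.6, 270.5] 0.82 9.072643661913501
grinder [332.2, 343.2] 0.24 187.13212110194561
grinder px shift -1.0 1.0 0.9636904001235962
px per +10mm clamp x [-2.00018972  2.30765266]
```

Call:
carry_out:
  deltas:
    - [[0, -0.008, 0, 0, -0.3], [0, -0.01, 0, 0, -0.34], [0, -0.01, 0, 0, -0.34]]

```text
clock: 15.8
tool_pos: [0.563, -0.1349, 0.1371]
orientation: [179.7, 0.1, -171.9]
force: [-4.8, 21.9, 11.1]
opening: 0.0295
gripper_force: 11.4
```

```bash
python3 tip.py; python3 go.py .5604 -.1226 .1365
```

```text
t 15.8 p [ 0.563  -0.1349  0.1371] rpy [ 179.75    0.1  -171.9 ] F [-4.8 21.9 11.1] w 0.0295 g 11.4
c-h 6.7  back face h-8.1  front h+21.4 (46 rel, 20 full)  Faxis 22.4 lateral mm -0.5
t 15.8 p [ 0.563  -0.1349  0.1371] rpy [ 179.75    0.1  -171.9 ] F [-4.8 21.9 11.1] w 0.0295 g 11.4
delta units [0.0042 0.0629 0.0035] turn 0.0003
```

Call:
carry_out:
  deltas:
    - [[0, 0.03, 0, 0, 0.0], [0, 0.06, 0, 0, 0.25], [0, 0.08, 0, 0, 0.42], [0, 0.08, 0, 0, 0.42], [0, 0.08, 0, 0, 0.42]]

```text
clock: 16.3
tool_pos: [0.5603, -0.1227, 0.1363]
orientation: [-180.0, -0.0, -171.9]
force: [-0.2, -0.4, 0.6]
opening: 0.0606
gripper_force: 0.0
```

```bash
python3 tip.py
```

```text
t 16.3 p [ 0.5603 -0.1227  0.1363] rpy [-180.     -0.03 -171.92] F [-0.2 -0.4  0.6] w 0.0606 g 0.0
c-h 19.2  back face h-11.1  front h+49.5 (46 rel, 20 full)  Faxis -0.4 lateral mm 0.4
```

Call:
carry_out:
  deltas:
    - [[0, -0.012, 0, 0, 0.28], [0, -0.02, 0, 0, 0.22], [0, -0.02, 0, 0, 0.22], [0, -0.02, 0, 0, 0.22]]

```text
clock: 16.7
tool_pos: [0.5611, -0.1252, 0.1369]
orientation: [179.9, 0.0, -171.9]
force: [-3.5, 7.5, 6.0]
opening: 0.0531
gripper_force: 4.3
```

```bash
python3 tip.py
```

```text
t 16.7 p [ 0.5611 -0.1252  0.1369] rpy [ 179.91    0.02 -171.89] F [-3.5  7.5  6. ] w 0.0531 g 4.3
c-h 16.6  back face h-9.9  front h+43.2 (46 rel, 20 full)  Faxis 7.9 lateral mm 0.0
```

Call:
carry_out:
  deltas:
    - [[0, -0.007, 0, 0, 0.16], [0, -0.007, 0, 0, 0.16], [0, -0.007, 0, 0, 0.16]]

```text
clock: 17.0
tool_pos: [0.5613, -0.1261, 0.1372]
orientation: [179.9, 0.0, -171.9]
force: [-3.9, 11.7, 9.2]
opening: 0.0509
gripper_force: 5.7
```

```bash
python3 tip.py
```

```text
t 17.0 p [ 0.5613 -0.1261  0.1372] rpy [ 179.88    0.04 -171.88] F [-3.9 11.7  9.2] w 0.0509 g 5.7
c-h 15.7  back face h-9.8  front h+41.1 (46 rel, 20 full)  Faxis 12.2 lateral mm -0.1
```

Call:
carry_out:
  deltas:
    - [[0, -0.007, 0, 0, 0.09], [0, -0.014, 0, 0, 0.02], [0, -0.014, 0, 0, 0.02], [0, -0.014, 0, 0, 0.02]]

```text
clock: 17.4
tool_pos: [0.562, -0.1281, 0.1377]
orientation: [179.8, 0.1, -171.9]
force: [-5.4, 16.1, 13.5]
opening: 0.045
gripper_force: 8.3
```

```bash
python3 tip.py
```

```text
t 17.4 p [ 0.562  -0.1281  0.1377] rpy [ 179.84    0.1  -171.87] F [-5.4 16.1 13.5] w 0.045 g 8.3
c-h 13.6  back face h-8.9  front h+36.1 (46 rel, 20 full)  Faxis 16.7 lateral mm -0.5
```

Call:
carry_out:
  deltas:
    - [[0, -0.006, 0, 0, -0.03], [0, -0.012, 0, 0, -0.07], [0, -0.016, 0, 0, -0.1], [0, -0.016, 0, 0, -0.1], [0, -0.016, 0, 0, -0.1]]

```text
clock: 17.9
tool_pos: [0.5625, -0.1306, 0.1382]
orientation: [179.8, 0.1, -171.9]
force: [-7.7, 20.8, 16.4]
opening: 0.0399
gripper_force: 10.3
```

```bash
python3 tip.py
python3 - <<'E'
from h import *
q=np.load('q.npy');ax=np.array([np.cos(q[2]),np.sin(q[2])])
n=snap('side'); s0,t0=pickle.load(open('p2.pkl','rb')); s1=pickle.load(open('p1.pkl','rb'))[0]
g=[cv2.resize(x['color'],None,fx=4,fy=4,interpolation=2) for x in(s0,n)]
T=g[0][216*4:262*4,296*4:319*4]
r=cv2.matchTemplate(g[1][205*4:275*4,285*4:330*4],T,cv2.TM_CCOEFF_NORMED);_,v,_,l=cv2.minMaxLoc(r)
print('grinder px shift',l[0]/4-11,l[1]/4-11,v)
for k in('cup_mid',):
  print([(x['centre'],x['p'],onz(n,x['centre'],.028)) for x in ctrl.spot_point(n,k)])
# brass coil pixels, side
for x in(s0,n):
  h=cv2.cvtColor(x['color'],cv2.COLOR_RGB2HSV)[225:285,300:345].astype(int)
  c=x['color'][225:285,300:345].astype(int)
  m=(c[...,0]-c[...,2]>45)&(c[...,0]<190)
  nn,lab,stt,cen=cv2.connectedComponentsWithStats(m.astype(np.uint8))
  print([(stt[i].tolist(),(cen[i]+[300,225]).round(1).tolist()) for i in range(1,nn) if 4<stt[i][4]<120])
E
```

```text
t 17.9 p [ 0.5625 -0.1306  0.1382] rpy [ 179.8     0.13 -171.85] F [-7.7 20.8 16.4] w 0.0399 g 10.3
c-h 11.0  back face h-8.9  front h+31.0 (46 rel, 20 full)  Faxis 21.6 lateral mm -0.6
grinder px shift -1.0 1.0 0.9625973701477051
[([251.4, 339.8], 0.61, array([0.48916055, 0.30748825, 0.028     ]))]
[([0, 0, 13, 4, 40], [305.4, 226.2]), ([14, 0, 10, 12, 80], [319.0, 228.9]), ([21, 15, 5, 4, 10], [323.1, 241.2]), ([13, 19, 32, 41, 70], [330.7, 262.6])]
[([0, 0, 24, 10, 116], [311.0, 227.2]), ([13, 22, 30, 38, 59], [328.1, 265.7])]
```

Call:
carry_out:
  deltas:
    - [[0, 0, 0, 0, -0.1], [0, 0, 0, 0, -0.1], [0, 0, 0, 0, -0.1], [0, 0, 0, 0, -0.1], [0, 0, 0, 0, -0.1]]

```text
clock: 18.5
tool_pos: [0.5625, -0.1306, 0.1382]
orientation: [179.8, 0.1, -171.8]
force: [-9.4, 19.1, 15.7]
opening: 0.0397
gripper_force: 10.3
```

```bash
python3 -c "
from tip import *
tip(); print(ctrl.close_job())"
```

```text
t 18.5 p [ 0.5625 -0.1306  0.1382] rpy [ 179.8     0.13 -171.85] F [-9.4 19.1 15.7] w 0.0397 g 10.3
c-h 11.0  back face h-8.8  front h+30.9 (46 rel, 20 full)  Faxis 20.3 lateral mm -0.6
the job is handed in; nothing more can be done
None
```

I handed the job in at 18.5 s with no verdict returned: the cup stands mouth down on the large dark coaster, the grinder is pressed upright in the V jaw after three full strokes, and a fourth, partial squeeze is still held, with the spring about 6 to 8 mm in (estimated from tip travel and force, not seen directly).

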